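# Open a handleless touch-latch spice cupboard behind a tin

### The arm

A 7-joint arm with a two-finger parallel gripper is mounted at the origin on a cart in front of the work surface, level with it; the furniture and walls round the work are solid. World frame = base frame: x ahead of the robot, y to its left, z up, the work surface at z = 0. Lengths are in m, angles in rad, forces in N, time in s.
With the tool pointing down it reaches from about 0.425 to 0.875 m from the base axis. Payload 4.7 kg.
Tool frame: the origin (TCP) lies where the fingers leave the gripper's body, on its centre line; the fingertips stand 70 mm ahead of it and the grasp point (between the pads) lies 51 mm ahead of it; z points along the fingers, y is the line along which they close (so a half turn about z gives the same grasp; the last joint's range is limited). The gripper opens to 87 mm and grips with 3 to 60 N. Pads are 19 mm wide; open, the fingers measure 117 mm over their backs; the gripper's body (75 mm by 190 mm) begins 51 mm behind the grasp point.
Start: joints at [-1.158, 0.321, -0.07, 1.45, 0.023, 1.371, -0.057], TCP at [0.252, 0.599, 0.292] pointing down, gripper open.
Joint ranges: [-2.86, 2.86], [-0.3, 2.09], [-1.38, 1.24], [0.06, 2.45], [-1.56, 4.7], [0.09, 2.05], [-2.69, 2.69]. Speed limits (rad/s): [2.57, 2.57, 3.14, 3.14, 3.14, 3.14, 3.14].

### API

Orientations are given as a rotation vector (axis times angle).
In Python, from bench import ctrl gives the robot as it stands.
- The arm moves only by the tool play_rows, never from a script. Its argument "increments" is a list that holds one entry, the list of rows, each a list of 7 numbers: the shift along the tool's x, y, z as a fraction of full scale, then the turn, a rotation vector about the tool's x, y, z as a fraction of full scale, then the gripper command: -1 is shut, 1 is fully open, values between are in proportion. A call has 1 to 8 rows; each row is the pose to reach, as a shift and turn from the pose commanded when the call began, along the tool's axes at that moment; what a row does not reach only later rows make up. Full scale, the value 1, is 0.1 m for a shift and 90 degrees for a turn. A row lasts 1/10 s, in which the tool goes at most 50 mm and 8.59 degrees, less where a joint would pass 70% of its speed; a pose out of reach is approached as far as the arm can. A call with a number of a shift or a turn outside -1 to 1 is refused whole. A call with a gripper value outside its range is refused whole. The fingers move at their own pace and stop on an object; "squeeze" is the grip in N (left out, the last holds). Time passes only in rows, so rows that repeat a pose let the fingers close. It gives the time, the measured TCP pose, the force, the opening and the grip force at its end, in the units of the state.
- ctrl.get_state(): the state, without advancing time (a new reading comes with each control period).
- ctrl.get_image(name): name is "scene" or "top" or "wrist"; returns the picture (480x640x3 uint8, red, green, blue); there is no depth.
- ctrl.get_calibration(name): a dict with "vertical_fov" (degrees; the focal length in pixels is half the picture's height over the tangent of half this angle, whatever the lens; pixels are square), "cx", "cy" (the principal point, pixels), "dist_coeffs" ([k1, k2, p1, p2, k3] as OpenCV has them; the pictures are not rectified), "R" (3x3) and "t" (3): a world point X has camera coordinates R X + t; the wrist camera has in their place "T_tool_cam" (4x4, takes a point from camera to tool coordinates, whose origin is the TCP and whose axes are the flange's). Camera axes: x right, y down, z forward; pixel columns grow to the right and rows downward; lengths in m; the calibration is good to about 2 mm. A picture is of the moment at which its call begins: read the wrist's pose just before it. get_calibration takes no time and is no camera call.
- ctrl.close_job(): hands the job in; it is judged then, once.
The state is a dict: "time": time; "joint_positions": joint angles; "qd": joint speeds; "joint_torque": joint torques, N m; "position": TCP position; "tool_rot": TCP orientation; "ft_force": force on the tool from outside, world axes, zero at the start; "torque": the same for the moment, N m; "grip_width": opening from 0.0 (shut) to 1.0 (fully open); "grip_force": force on a finger pad.
Only numpy, scipy, OpenCV 4.12 (cv2) and the standard library are available. Lean on these libraries where they do the work, as an engineer would, in place of code of your own. Each camera call takes 0.05 s, during which the arm holds its last target. There are 200 camera calls.

### The job

A low food tin is standing in the way of the right-hand door of the small handleless spice cupboard. Gently slide the tin along the worktop, without picking it up, out of that door's swing; then press the door in near its free edge and let go so that the touch latch springs it ajar, and with a finger behind its edge swing it wide open, about square to the front, so the spices can be reached. Keep the tin standing, keep the left-hand door shut and leave everything else where it is.

Things in the scene. Friction and masses are not known exactly. Their poses are not given: they have to be found in the camera images.
- cupboard: fixed wooden cupboard on the worktop, 350 mm wide (y), 220 high; origin: centre of its underside; x points from its front to its back, y to the left-hand door, z up. Carcass x -85 to +85 mm. Two equal doors, 172.5 wide, 14 thick, z 7 to 220 mm, cover the front: fronts at x = -105.5 mm when shut, free edges 3 mm apart at y = 0, hinges at y = +174 (left-hand) and -174 mm (right-hand)
- right_door (a joint): angle of the right-hand door, rad: 0 shut and latched, negative pressed in (stop -0.042, 7 mm at the free edge), positive open, stop 1.62. Push-push catch: pressed past -0.03 (5 mm; 7 to 9 N near the free edge) and let go, a spring rod throws it ajar to about 0.35 (free edge 60 mm out). It then swings with slight friction and stays where left; pushed fully in and let go it latches again
- left_door (a joint): opening angle of the left-hand door, rad, mirror image of the right-hand one with the same catch; 0 shut, positive opening. A notebook 14 mm thick lies on the cupboard's top above this door
- right_door_hinge (a point): point on the hinge axis of the right-hand door, 220 mm above the worktop, in the middle of the door's thickness (7 mm behind its front when shut), at the cupboard's right-hand end
- right_door_edge (a point): upper corner of the right-hand door's front face at its free edge, 220 mm above the worktop; moves with the door (shut: at the middle of the cupboard's front); its x axis points through the door from front to back, its y axis from the hinge towards the free edge, z up. Behind the door, 115 to 145 mm from the hinge and 100 to 125 mm above the worktop, the catch's strike stands out 25 mm
- jar_centre (a point): centre of the glass jar of preserve with a red screw lid, 65 mm across, 100 mm high, well to the right; to be left alone
- timer_centre (a point): centre of the kitchen timer with a red winged cap, 63 mm across, 63 mm high, on the worktop well to the right; to be left alone
- mug_centre (a point): centre of the two-tone blue and white mug, 80 mm across, 117 with its handle, 102 mm high, at the left; to be left alone
- tin_centre (a point): centre, half-way up, of the low food tin, a plain cylinder 75 mm across and 58 mm high, about 0.26 kg, standing in front of the right-hand door, in its swing; z up
- peeler_centre (a point): middle of the vegetable peeler with a black handle, 170 mm long, 18 mm high, lying along the front of the worktop, right of the robot; to be left alone
- ramekin_centre (a point): centre, half-way up, of the cream ramekin bowl, 95 mm across, 45 mm high, at the left, before the board; to be left alone
- tin: the same tin as tin_centre; origin at the centre of its underside, z up
Things that resemble listed ones, but are neither listed nor needed, are in the scene too. What is shaped like the tin but green, purple or turquoise is not meant.

How it is judged:
By the outcome, as a careful person would: the job done as asked, in the order asked, and still so for the second after the job is handed in, with the robot touching nothing.
It also fails if it takes over 58 s, if anything falls off the work surface, if the arm or the gripper's body presses on something with over 40 N, if the wrist force passes 120 N, or if a joint passes its speed limit or range.

## Working session

There is one attempt and no reset: what is moved stays moved. The work goes in short steps, Python scripts to look and compute and a tool call to move; the robot and the scene stay as the last step left them, time stands still between calls to the robot, and variables do not carry over. Pictures are saved under pics/ and viewed, at most 10 in all, crops included, and the job is handed in when it is done.

Besides the shell and the picture viewer there is one more tool, called after ">>>" as a command line: name --argument value ..., lists and objects as JSON in quotes. play_rows: Moves the arm, as the interface text tells. Shift numbers are shares of 0.1 m and turn numbers shares of 90 degrees, none past 1 either way. Its arguments: {"type":"object","properties":{"increments":{"type":"array"},"squeeze":{"type":"number"}},"required":["increments"]}

```bash
ls; mkdir -p pics; python3 - <<'E'
from bench import ctrl
import cv2
s=ctrl.get_state();print(s)
for n in("scene","top"):
    c=ctrl.get_calibration(n);print(n,c)
    cv2.imwrite(f"pics/{n}0.png",ctrl.get_image(n)[:,:,::-1])
E
```

```text
pics
{'time': 0.0, 'joint_positions': array([-1.15791772,  0.32182163, -0.07007016,  1.45164786,  0.02259975,
        1.37080091, -0.05690845]), 'qd': array([ 0.00190085, -0.00125777, -0.00016169,  0.00104392, -0.0007816 ,
       -0.00034142, -0.00137436]), 'joint_torque': array([ 8.25380466e-04, -4.91289139e+01, -4.03392361e-01, -3.12528312e+01,
       -6.38298341e-02,  4.39305918e-02,  1.84798878e-04]), 'position': array([0.25227839, 0.59859891, 0.29117579]), 'tool_rot': array([-6.22191307e-01, -3.07908269e+00,  2.93880636e-03]), 'ft_force': array([ 0.29852849, -0.5743765 , -0.38368447]), 'torque': array([0.00611413, 0.01195927, 0.01146907]), 'grip_force': 0.0, 'grip_width': 0.9987417784612495}
scene {'vertical_fov': 42.49974404190636, 'cx': 320.0786532700886, 'cy': 236.72495987398352, 'dist_coeffs': array([-0.10225994,  0.        ,  0.        ,  0.        ,  0.        ]), 'R': array([[ 0.46384458, -0.88581682,  0.0132958 ],
       [-0.45134048, -0.24919863, -0.85684994],
       [ 0.76232538,  0.39144426, -0.51539442]]), 't': array([-0.32673809,  0.34392349,  1.1558316 ])}
top {'vertical_fov': 49.18270439314786, 'cx': 325.9327157791932, 'cy': 230.85264402045593, 'dist_coeffs': array([-0.07014993,  0.        ,  0.        ,  0.        ,  0.        ]), 'R': array([[-0.01337441, -0.99976335,  0.01715702],
       [-0.98086978,  0.00978522, -0.19441893],
       [ 0.19420503, -0.01942904, -0.98076853]]), 't': array([-0.07923543,  0.55553841,  1.39989339])}
```

View pics/scene0.png

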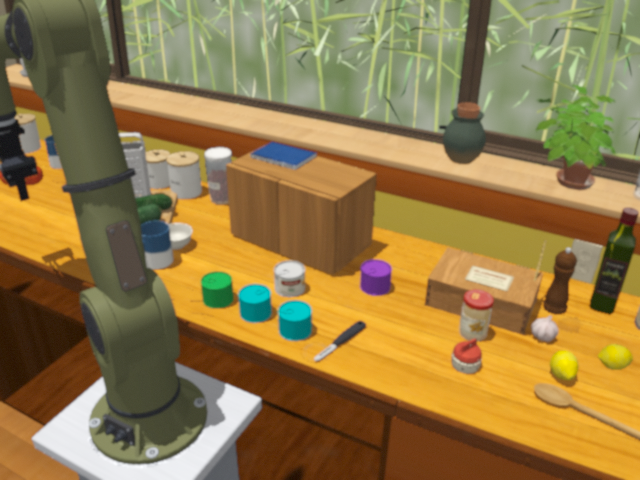

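View pics/top0.png

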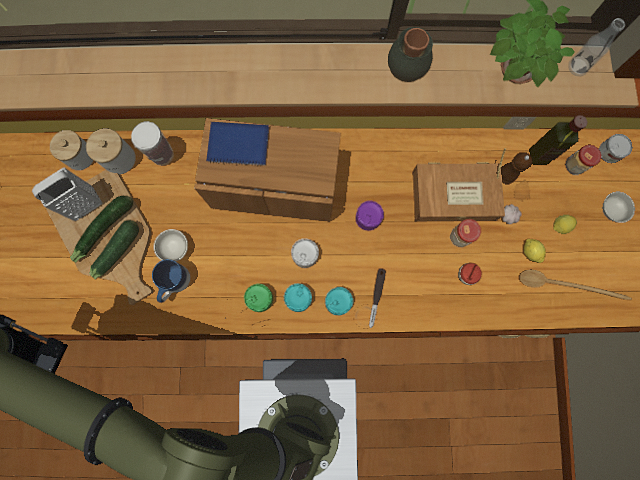

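The top view shows the target tin (white/grey) at (306,253) before the cupboard, with green (259,297), turquoise (299,297) and (340,300), and purple (370,215) tins around it. I'll zoom in on the cupboard.

```bash
cat > h.py <<'E'
import numpy as np, cv2
from bench import ctrl
from scipy.spatial.transform import Rotation as Ro
def K(n):
    c=ctrl.get_calibration(n); f=240/np.tan(np.radians(c["vertical_fov"]/2))
    return np.array([[f,0,c["cx"]],[0,f,c["cy"]],[0,0,1]]),c
def proj(n,X):
    k,c=K(n); return cv2.projectPoints(np.array(X,float).reshape(-1,3),cv2.Rodrigues(c["R"])[0],c["t"],k,c["dist_coeffs"])[0][:,0]
def plane(n,uv,z):
    k,c=K(n); p=cv2.undistortPoints(np.array([[uv]],float),k,c["dist_coeffs"])[0,0]
    d=c["R"].T@np.array([*p,1]); o=-c["R"].T@c["t"]; return o+d*(z-o[2])/d[2]
def cup(p,L):  # p=(x,y,yaw) cupboard -> world
    c,s=np.cos(p[2]),np.sin(p[2]); L=np.array(L,float).reshape(-1,3)
    return np.c_[p[0]+c*L[:,0]-s*L[:,1],p[1]+s*L[:,0]+c*L[:,1],L[:,2]]
E
python3 - <<'E'
from h import *
a=cv2.imread("pics/top0.png")[110:290,180:380]; cv2.imwrite("pics/a.png",cv2.resize(a,(660,594),interpolation=cv2.INTER_CUBIC))
for n,uv in dict(tin=(306,252),purple=(370,215),t1=(299,297),t2=(340,300),green=(259,297)).items(): print(n,plane("top",uv,.058))
print("tin scene",plane("scene",(290,271),.058))
for uv in((212,120),(340,134),(334,218),(197,183)):print(plane("top",uv,.22))
E
```

```text
tin [ 0.49537049 -0.03013501  0.058     ]
purple [ 0.59790804 -0.2093095   0.058     ]
t1 [ 0.37250119 -0.01043029  0.058     ]
t2 [ 0.36309231 -0.1211541   0.058     ]
green [0.37364493 0.09762783 0.058     ]
tin scene [ 0.48652201 -0.03150323  0.058     ]
[0.81516035 0.20637882 0.22      ]
[ 0.77387277 -0.12178684  0.22      ]
[ 0.55406899 -0.10279862  0.22      ]
[0.64715908 0.23840158 0.22      ]
```

View pics/a.png

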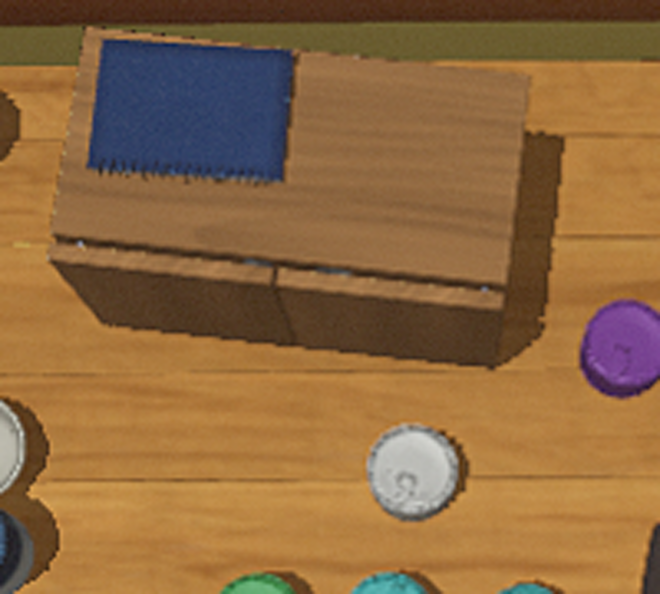

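The crop shows door-front top corners at crop (50,258) and (502,305), the gap at (275,286), rear corners at (85,28) and (529,75), and the tin's top centre at about (413,472).

```bash
python3 - <<'E'
from h import *
from scipy.optimize import least_squares
px=np.array([(50,258),(502,305),(275,286),(85,28),(529,75)])/3.3+[180,110]-.35
L=[(-.1055,.174,.22),(-.1055,-.174,.22),(-.1055,0,.22),(.085,.175,.22),(.085,-.175,.22)]
r=least_squares(lambda p:(proj("top",cup(p,L))-px).ravel(),[.7,.05,-.1])
p=r.x;print(p,r.fun.round(1)); np.save("cup.npy",p)
print(cup(p,[(-.1055,0,.22),(-.0985,-.174,.22)]))
print("scene check",proj("scene",cup(p,L)).round(0).tolist())
tin=plane("top",np.array((413,472))/3.3+[180,110]-.35,.058);print(tin)
c,s=np.cos(p[2]),np.sin(p[2]);R=np.array([[c,-s],[s,c]])
for n,q in dict(tin=tin[:2],purple=(.598,-.209),t1=(.3725,-.010),t2=(.363,-.121),green=(.3736,.0976),hinge=cup(p,[(-.0985,-.174,.22)])[0][:2]).items(): print(n,(R.T@(np.array(q)-p[:2])).round(3))
for uv in((379,270),(373,325)):print("peeler",plane("top",uv,.01))
print("mug",plane("top",(170,273),.1),"ramekin",plane("top",(170,245),.045))
E
```

```text
[ 0.71705093  0.0605622  -0.11863839] [-1.   0.7  0.7  1.1 -0.1 -0.5 -0.2 -0.6  0.6 -0.9]
[[ 0.61229252  0.07304921  0.22      ]
 [ 0.59864863 -0.10055621  0.22      ]]
scene check [[226.0, 164.0], [337.0, 200.0], [278.0, 181.0], [271.0, 142.0], [377.0, 172.0]]
[ 0.49351558 -0.02683417  0.058     ]
tin [-0.212 -0.113]
purple [-0.086 -0.282]
t1 [-0.334 -0.111]
t2 [-0.33  -0.222]
green [-0.345 -0.004]
hinge [-0.098 -0.174]
peeler [ 0.44913935 -0.23525     0.01      ]
peeler [ 0.2958     -0.21373359  0.01      ]
mug [0.43599433 0.32987586 0.1       ] ramekin [0.52079347 0.34859186 0.045     ]
```

>>> play_rows --increments '[[[-0.33, -0.33, 0, 0, 0, -0.06, 1], [-0.67, -0.67, 0, 0, 0, -0.12, 1], [-1, -1, 0, 0, 0, -0.18, 1], [-1, -1, 0, 0, 0, -0.18, 1]]]' --squeeze 3

```text
time: 0.5
position: [0.3104, 0.4615, 0.2921]
tool_rot: [0.195, 3.133, -0.006]
ft_force: [0.9, 0.6, -0.5]
grip_width: 1.001
grip_force: 0.0
```

>>> play_rows --increments '[[[-0.15, -0.33, 0, 0, 0, 0, 1], [-0.33, -0.67, 0, 0, 0, 0, 1], [-0.5, -0.94, 0, 0, 0, 0, 1]]]'

```text
time: 0.8
position: [0.3448, 0.3672, 0.292]
tool_rot: [-0.183, -3.136, 0.001]
ft_force: [0.8, -0.5, 0.7]
grip_width: 0.998
grip_force: 0.0
```

>>> play_rows --increments '[[[-0.15, -0.33, 0, 0, 0, 0, 1], [-0.33, -0.67, 0, 0, 0, 0, 1], [-0.5, -0.94, 0, 0, 0, 0, 1]]]'

```text
time: 1.1
position: [0.3836, 0.2679, 0.2921]
tool_rot: [-0.184, -3.136, 0.001]
ft_force: [1.0, -0.3, 0.4]
grip_width: 0.998
grip_force: 0.0
```

>>> play_rows --increments '[[[-0.15, -0.33, 0, 0, 0, 0, 1], [-0.33, -0.67, 0, 0, 0, 0, 1], [-0.5, -0.94, 0, 0, 0, 0, 1]]]'

```text
time: 1.4
position: [0.4224, 0.1687, 0.2922]
tool_rot: [-0.184, -3.136, 0.0]
ft_force: [0.9, 0.3, -0.6]
grip_width: 1.002
grip_force: 0.0
```

>>> play_rows --increments '[[[-0.15, -0.33, 0, 0, 0, 0, 1], [-0.33, -0.67, 0, 0, 0, 0, 1], [-0.5, -0.94, 0, 0, 0, 0, 1]]]'

```text
time: 1.7
position: [0.4612, 0.0695, 0.2922]
tool_rot: [0.184, 3.136, -0.0]
ft_force: [1.0, 0.1, 0.6]
grip_width: 0.999
grip_force: 0.0
```

>>> play_rows --increments '[[[-0.15, -0.33, 0, 0, 0, 0, 1], [-0.33, -0.67, 0, 0, 0, 0, 1], [-0.5, -0.94, 0, 0, 0, 0, 1], [-0.5, -0.94, 0, 0, 0, 0, 1]]]'

```text
time: 2.1
position: [0.5006, -0.0325, 0.2923]
tool_rot: [0.194, 3.135, -0.004]
ft_force: [-0.4, -0.5, -0.2]
grip_width: 1.004
grip_force: 0.0
```

```bash
cat >> h.py <<'E'
def wplane(uv,z,s):
    k,c=K("wrist"); p=cv2.undistortPoints(np.array([[uv]],float),k,c["dist_coeffs"])[0,0]
    T=np.eye(4);T[:3,:3]=Ro.from_rotvec(s["tool_rot"]).as_matrix();T[:3,3]=s["position"];T=T@c["T_tool_cam"]
    d=T[:3,:3]@np.array([*p,1]);o=T[:3,3];return o+d*(z-o[2])/d[2]
E
python3 - <<'E'
from h import *
import pickle
s=ctrl.get_state();im=ctrl.get_image("wrist");cv2.imwrite("pics/w1.png",im[:,:,::-1]);pickle.dump(s,open("w1.pkl","wb"))
print(s["position"],s["tool_rot"])
print(ctrl.get_calibration("wrist"))
E
```

```text
[ 0.50060376 -0.03248511  0.29225091] [ 0.19444728  3.13468697 -0.00384462]
{'vertical_fov': 69.93369233195477, 'cx': 323.1302353087844, 'cy': 233.67047615145103, 'dist_coeffs': array([-0.02903292,  0.        ,  0.        ,  0.        ,  0.        ]), 'T_tool_cam': array([[-4.76009022e-04, -9.58973821e-01, -2.83494242e-01,
         7.89670292e-02],
       [ 9.99999282e-01, -1.44840475e-04, -1.18912629e-03,
        -2.47935387e-04],
       [ 1.09927954e-03, -2.83494604e-01,  9.58973201e-01,
        -9.25352289e-02],
       [ 0.00000000e+00,  0.00000000e+00,  0.00000000e+00,
         1.00000000e+00]])}
```

View pics/w1.png

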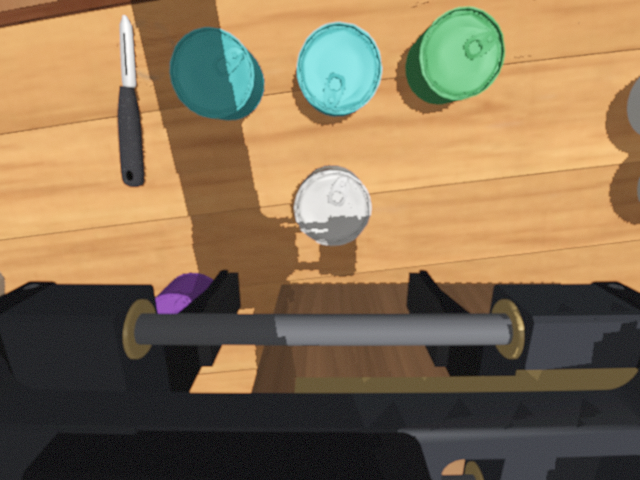

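The wrist view shows the white tin's lid centre at about (332,206), lid ~76 px across, with the turquoise (338,68) and green (462,54) tins behind and the peeler at left.

```bash
python3 - <<'E'
from h import *
import pickle
s=pickle.load(open("w1.pkl","rb"))
t=wplane((332.5,205.5),.058,s);print(t,wplane((338,68),.058,s),wplane((462,54),.058,s))
R=Ro.from_rotvec(s["tool_rot"]).as_matrix();print((R.T@(np.array([*t[:2],.10])-s["position"])/.1).round(3))
E
```

```text
[ 0.49105045 -0.0233493   0.058     ] [ 0.36997018 -0.00427212  0.058     ] [0.3715792 0.1039395 0.058    ]
[0.108 0.083 1.922]
```

>>> play_rows --increments '[[[0.1, 0.07, 0.3, 0, 0, 0, 1], [0.1, 0.07, 0.65, 0, 0, 0, 1], [0.1, 0.07, 1, 0, 0, 0, 1], [0.1, 0.07, 1, 0, 0, 0, 1]]]'

```text
time: 2.55
position: [0.487, -0.018, 0.1879]
tool_rot: [-0.179, -3.127, 0.002]
ft_force: [-0.4, 0.0, -0.1]
grip_width: 1.001
grip_force: 0.0
```

>>> play_rows --increments '[[[0, 0, 0.2, 0, 0, 0, 1], [0, 0, 0.4, 0, 0, 0, 1], [0, 0, 0.6, 0, 0, 0, 1], [0, 0, 0.78, 0, 0, 0, 1], [0, 0, 0.9, 0, 0, 0, 1], [0, 0, 0.9, 0, 0, 0, 1]]]'

```text
time: 3.15
position: [0.4902, -0.0189, 0.1019]
tool_rot: [-0.181, -3.135, 0.0]
ft_force: [-0.1, 1.1, -0.4]
grip_width: 1.0
grip_force: 0.0
```

>>> play_rows --increments '[[[0, 0, 0, 0, 0, 0, 0.85], [0, 0, 0, 0, 0, 0, 0.75], [0, 0, 0, 0, 0, 0, 0.65], [0, 0, 0, 0, 0, 0, 0.6], [0, 0, 0, 0, 0, 0, 0.6], [0, 0, 0, 0, 0, 0, 0.6]]]' --squeeze 3

```text
time: 3.75
position: [0.4913, -0.0203, 0.103]
tool_rot: [0.183, 3.134, -0.001]
ft_force: [0.3, -3.9, 4.5]
grip_width: 0.859
grip_force: 3.0
```

>>> play_rows --increments '[[[0, 0.05, 0, 0, 0, 0, 0.6], [0, 0.15, 0, 0, 0, 0, 0.6], [0, 0.27, 0, 0, 0, 0, 0.6], [0, 0.4, 0, 0, 0, 0, 0.6], [0, 0.53, 0, 0, 0, 0, 0.6], [0, 0.66, 0, 0, 0, 0, 0.6], [0, 0.79, 0, 0, 0, 0, 0.6], [0, 0.92, 0, 0, 0, 0, 0.6]]]'

```text
time: 4.55
position: [0.5011, 0.073, 0.1022]
tool_rot: [-0.182, -3.136, 0.0]
ft_force: [-0.4, -4.3, 4.9]
grip_width: 0.864
grip_force: 3.0
```

>>> play_rows --increments '[[[0, 0.13, 0, 0, 0, 0, 0.6], [0, 0.26, 0, 0, 0, 0, 0.6], [0, 0.39, 0, 0, 0, 0, 0.6], [0, 0.52, 0, 0, 0, 0, 0.6], [0, 0.65, 0, 0, 0, 0, 0.6], [0, 0.77, 0, 0, 0, 0, 0.6], [0, 0.85, 0, 0, 0, 0, 0.6], [0, 0.9, 0, 0, 0, 0, 0.6]]]'

```text
time: 5.35
position: [0.5115, 0.1621, 0.1022]
tool_rot: [-0.181, -3.136, -0.0]
ft_force: [-0.7, -4.4, 4.2]
grip_width: 0.864
grip_force: 3.0
```

>>> play_rows --increments '[[[0, 0, 0, 0, 0, 0, 0.6], [0, 0, 0, 0, 0, 0, 0.75], [0, 0, 0, 0, 0, 0, 0.9], [0, 0, 0, 0, 0, 0, 1], [0, 0, 0, 0, 0, 0, 1], [0, 0, 0, 0, 0, 0, 1]]]'

```text
time: 5.95
position: [0.5115, 0.161, 0.1022]
tool_rot: [-0.183, -3.136, -0.0]
ft_force: [-0.1, 0.1, 0.4]
grip_width: 0.995
grip_force: 0.0
```

>>> play_rows --increments '[[[0, 0, -0.15, 0, 0, 0, 1], [0, 0, -0.4, 0, 0, 0, 1], [0, 0, -0.7, 0, 0, 0, 1], [0, 0, -1, 0, 0, 0, 1], [0, 0, -1, 0, 0, 0, 1]]]'

```text
time: 6.45
position: [0.5143, 0.1618, 0.2079]
tool_rot: [0.182, 3.128, 0.007]
ft_force: [0.4, 0.4, 0.3]
grip_width: 0.998
grip_force: 0.0
```

>>> play_rows --increments '[[[0, 0, -0.2, 0, 0, 0, 0], [0, -0.2, -0.42, 0, 0, 0, -0.5], [-0.2, -0.5, -0.42, 0, 0, 0, -1], [-0.4, -0.8, -0.42, 0, 0, 0, -1], [-0.6, -1, -0.42, 0, 0, 0, -1], [-0.6, -1, -0.42, 0, 0, 0, -1], [-0.6, -1, -0.42, 0, 0, 0, -1]]]'

```text
time: 7.15
position: [0.5595, 0.0544, 0.2442]
tool_rot: [-0.185, -3.136, -0.0]
ft_force: [0.6, 0.5, -0.2]
grip_width: 0.447
grip_force: 0.0
```

```bash
cat >> h.py <<'E'
def toloc(X,p=None):
    p=np.load("cup.npy") if p is None else p
    c,s=np.cos(p[2]),np.sin(p[2]);d=np.array(X[:2])-p[:2];return np.array([c*d[0]+s*d[1],-s*d[0]+c*d[1]])
def goto(L,z): # tool shift units to TCP local (x,y), z
    s=ctrl.get_state();p=np.load("cup.npy");X=cup(p,[(*L,z)])[0]
    R=Ro.from_rotvec(s["tool_rot"]).as_matrix();return (R.T@(X-s["position"])/.1).round(3)
E
python3 - <<'E'
from h import *
s=ctrl.get_state();print(toloc(s["position"]),s["position"],s["grip_width"],goto((-.125,-.03),.25))
w=ctrl.get_image("wrist")[:,:,::-1];t=ctrl.get_image("top")[110:350,140:460,::-1]
cv2.imwrite("pics/b.png",np.hstack([cv2.resize(w,(400,300)),cv2.resize(t,(400,300),interpolation=cv2.INTER_CUBIC)]))
E
```

```text
[-0.15575116 -0.02472865] [0.5594677  0.05444213 0.24418568] 0.4466129067731258 [-0.307 -0.053 -0.058]
```

View pics/b.png

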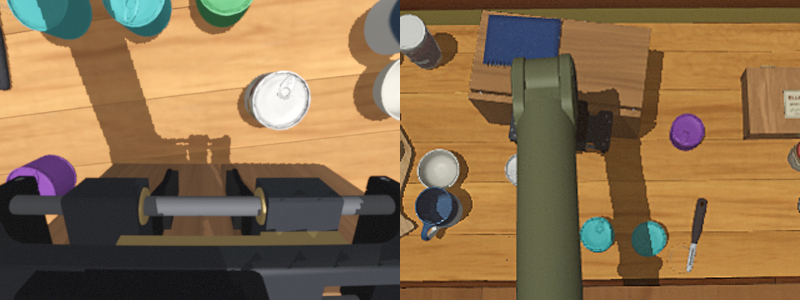

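The tin stands upright at its new place (wrist crop (280,98)), clear of the door; the fingers are still closing.

>>> play_rows --increments '[[[0, -0.05, -0.06, 0, 0, 0, -1], [0, -0.05, -0.06, 0, 0, 0, -1], [0, -0.05, -0.06, 0, 0, 0, -1], [0, -0.05, -0.06, 0, 0, 0, -1], [-0.1, -0.05, -0.06, 0, 0, 0, -1], [-0.2, -0.05, -0.06, 0, 0, 0, -1], [-0.3, -0.05, -0.06, 0, 0, 0, -1], [-0.3, -0.05, -0.06, 0, 0, 0, -1]]]'

```text
time: 8.05
position: [0.5903, 0.046, 0.25]
tool_rot: [0.183, 3.136, -0.002]
ft_force: [0.9, 0.1, -0.0]
grip_width: 0.003
grip_force: 0.0
```

>>> play_rows --increments '[[[-0.03, 0, 0, 0, 0, 0, -1], [-0.06, 0, 0, 0, 0, 0, -1], [-0.06, 0, 0, 0, 0, 0, -1]]]'

```text
time: 8.35
position: [0.595, 0.0457, 0.2502]
tool_rot: [0.182, 3.136, -0.0]
ft_force: [-0.7, -0.2, -0.2]
grip_width: 0.006
grip_force: 0.0
```

>>> play_rows --increments '[[[-0.02, 0, 0, 0, 0, 0, -1], [-0.04, 0, 0, 0, 0, 0, -1], [-0.04, 0, 0, 0, 0, 0, -1]]]'

```text
time: 8.65
position: [0.5978, 0.0454, 0.2503]
tool_rot: [-0.182, -3.134, -0.001]
ft_force: [-4.6, 0.3, 3.7]
grip_width: 0.008
grip_force: 2.6
```

>>> play_rows --increments '[[[-0.02, 0, 0, 0, 0, 0, -1], [-0.035, 0, 0, 0, 0, 0, -1], [-0.035, 0, 0, 0, 0, 0, -1]]]'

```text
time: 8.95
position: [0.6008, 0.0452, 0.2502]
tool_rot: [-0.182, -3.132, -0.001]
ft_force: [-6.4, -0.1, 3.4]
grip_width: 0.004
grip_force: 3.5
```

>>> play_rows --increments '[[[-0.01, 0, 0, 0, 0, 0, -1], [-0.02, 0, 0, 0, 0, 0, -1], [-0.02, 0, 0, 0, 0, 0, -1]]]'

```text
time: 9.25
position: [0.6023, 0.045, 0.2502]
tool_rot: [-0.181, -3.131, -0.001]
ft_force: [-8.1, 1.3, 5.5]
grip_width: 0.008
grip_force: 4.3
```

>>> play_rows --increments '[[[-0.01, 0, 0, 0, 0, 0, -1], [-0.02, 0, 0, 0, 0, 0, -1], [-0.02, 0, 0, 0, 0, 0, -1]]]'

```text
time: 9.55
position: [0.6026, 0.045, 0.2502]
tool_rot: [-0.181, -3.127, -0.002]
ft_force: [-14.0, 1.0, 8.4]
grip_width: 0.006
grip_force: 7.3
```

Travel has stopped and the force has risen: the door is at its stop. Let go quickly.

>>> play_rows --increments '[[[0.5, 0, 0, 0, 0, 0, -1], [1, 0, 0, 0, 0, 0, -1], [1, 0, 0, 0, 0, 0, -1], [1, 0, -0.3, 0, 0, 0, -1], [1, 0, -0.6, 0, 0, 0, -1], [1, 0, -0.6, 0, 0, 0, -1]]]'

```text
time: 10.15
position: [0.5095, 0.0561, 0.315]
tool_rot: [0.182, 3.127, 0.005]
ft_force: [0.1, 0.6, -0.9]
grip_width: 0.006
grip_force: 0.0
```

```bash
python3 - <<'E'
from h import *
s=ctrl.get_state();print(toloc(s["position"]),s["position"],goto((-.115,-.03),.31))
w=ctrl.get_image("scene")[140:320,190:410,::-1];t=ctrl.get_image("top")[110:290,180:400,::-1]
cv2.imwrite("pics/c.png",np.hstack([cv2.resize(w,(400,327),interpolation=cv2.INTER_CUBIC),cv2.resize(t,(400,327),interpolation=cv2.INTER_CUBIC)]))
E
```

```text
[-0.20559958 -0.02901313] [0.50946257 0.05608784 0.31495291] [-0.905 -0.012  0.057]
```

View pics/c.png

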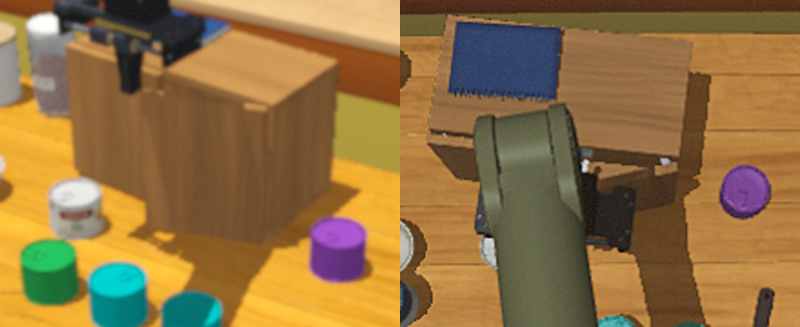

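The door has sprung ajar (scene crop: free edge's lower corner near (147,228)); left door shut, tin standing at (76,208).

```bash
python3 - <<'E'
from h import *
p=np.load("cup.npy")
for th in(.2,.3,.35,.4,.5):
    u=np.array([-np.sin(th),np.cos(th)]);n=np.array([np.cos(th),np.sin(th)])
    f=np.array([-.0985,-.174])+.1725*u-.007*n
    print(th,f.round(3),((proj("scene",cup(p,[(*f,.007)]))-[190,140])*1.818).round(0))
print("waypoints (finger centre local): th, x,y")
for th in np.r_[.35:1.58:.1,1.57]:
    u=np.array([-np.sin(th),np.cos(th)]);n=np.array([np.cos(th),np.sin(th)])
    q=np.array([-.0985,-.174])+.14*u+(.007+.0095*np.cos(th)+.015*np.sin(th))*n;print(th.round(2),q.round(3))
E
```

```text
0.2 [-0.14  -0.006] [[152. 217.]]
0.3 [-0.156 -0.011] [[148. 223.]]
0.35 [-0.164 -0.014] [[146. 227.]]
0.4 [-0.172 -0.018] [[145. 230.]]
0.5 [-0.187 -0.026] [[143. 237.]]
waypoints (finger centre local): th, x,y
0.35 [-0.127 -0.035]
0.45 [-0.14  -0.038]
0.55 [-0.152 -0.043]
0.65 [-0.164 -0.048]
0.75 [-0.176 -0.055]
0.85 [-0.187 -0.063]
0.95 [-0.198 -0.072]
1.05 [-0.208 -0.083]
1.15 [-0.216 -0.094]
1.25 [-0.224 -0.107]
1.35 [-0.23 -0.12]
1.45 [-0.235 -0.134]
1.55 [-0.238 -0.149]
1.57 [-0.238 -0.152]
```

>>> play_rows --increments '[[[-0.3, 0, 0, 0, 0, 0, -1], [-0.6, 0, 0, 0, 0, 0, -1], [-0.92, -0.03, 0, 0, 0, 0, -1], [-0.92, -0.03, 0, 0, 0, 0, -1], [-0.92, -0.03, 0, 0, 0, 0, -1]]]'

```text
time: 10.75
position: [0.5977, 0.0419, 0.3084]
tool_rot: [-0.184, -3.133, 0.003]
ft_force: [-0.4, 0.5, 1.5]
grip_width: 0.006
grip_force: 0.0
```

>>> play_rows --increments '[[[0, 0, 0.15, 0, 0, 0, -1], [0, 0, 0.3, 0, 0, 0, -1], [0, 0, 0.45, 0, 0, 0, -1], [0, 0, 0.6, 0, 0, 0, -1], [0, 0, 0.6, 0, 0, 0, -1], [0, 0, 0.6, 0, 0, 0, -1]]]'

```text
time: 11.35
position: [0.5977, 0.0424, 0.2499]
tool_rot: [-0.182, -3.136, 0.0]
ft_force: [-0.0, -0.8, 0.2]
grip_width: 0.004
grip_force: 0.0
```

```bash
python3 - <<'E'
from h import *
s=ctrl.get_state();print(toloc(s["position"]),s["position"],s["ft_force"].round(1))
E
```

```text
[-0.11638243 -0.03220289] [0.59767505 0.04236074 0.24985122] [-0.  -0.8  0.2]
```

>>> play_rows --increments '[[[0.12, -0.03, 0, 0, 0, 0, -1], [0.24, -0.06, 0, 0, 0, 0, -1], [0.36, -0.11, 0, 0, 0, 0, -1], [0.48, -0.16, 0, 0, 0, 0, -1], [0.6, -0.23, 0, 0, 0, 0, -1], [0.71, -0.31, 0, 0, 0, 0, -1], [0.82, -0.4, 0, 0, 0, 0, -1], [0.92, -0.51, 0, 0, 0, 0, -1]]]'

```text
time: 12.15
position: [0.5004, 0.002, 0.2509]
tool_rot: [0.182, 3.135, 0.001]
ft_force: [-0.3, 0.0, 0.5]
grip_width: 0.003
grip_force: 0.2
```

>>> play_rows --increments '[[[0.08, -0.11, 0, 0, 0, 0, -1], [0.16, -0.24, 0, 0, 0, 0, -1], [0.19, -0.3, 0, 0, 0, 0, -1], [0.22, -0.37, 0, 0, 0, 0, -1], [0.25, -0.44, 0, 0, 0, 0, -1], [0.27, -0.51, 0, 0, 0, 0, -1], [0.29, -0.58, 0, 0, 0, 0, -1], [0.29, -0.58, 0, 0, 0, 0, -1]]]'

```text
time: 12.95
position: [0.4648, -0.0531, 0.2502]
tool_rot: [-0.185, -3.136, 0.0]
ft_force: [-0.7, 0.6, -0.5]
grip_width: 0.009
grip_force: 0.0
```

```bash
python3 - <<'E'
from h import *
s=ctrl.get_state();print(toloc(s["position"]),s["position"],s["ft_force"].round(1),goto((-.238,-.152),.25))
w=ctrl.get_image("scene")[140:320,190:410,::-1];t=ctrl.get_image("top")[110:290,180:400,::-1]
cv2.imwrite("pics/d.png",np.hstack([cv2.resize(w,(400,327),interpolation=cv2.INTER_CUBIC),cv2.resize(t,(400,327),interpolation=cv2.INTER_CUBIC)]))
E
```

```text
[-0.23705483 -0.14274739] [ 0.46476681 -0.0531239   0.25020022] [-0.7  0.6 -0.5] [ 0.01  -0.093  0.002]
```

View pics/d.png

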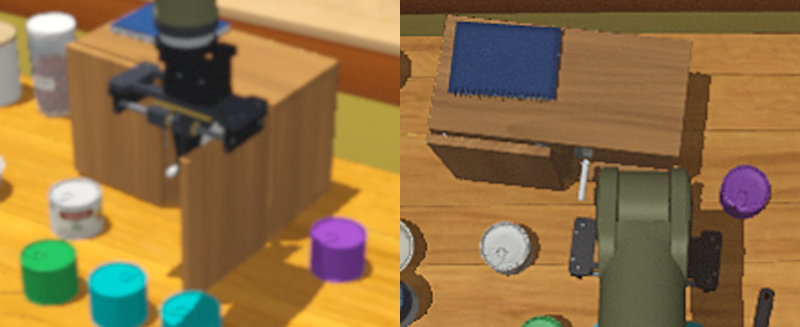

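The door is nearly square (its lower free corner at scene crop (184,292)). I'll nudge it about 10 mm more, then retreat off the door, up and away.

>>> play_rows --increments '[[[0, -0.03, 0, 0, 0, 0, -1], [0, -0.06, 0, 0, 0, 0, -1], [0, -0.09, 0, 0, 0, 0, -1], [0, -0.1, 0, 0, 0, 0, -1], [0, -0.1, 0, 0, 0, 0, -1]]]'

```text
time: 13.55
position: [0.464, -0.0621, 0.2503]
tool_rot: [0.183, 3.136, -0.0]
ft_force: [-0.1, -0.6, -0.5]
grip_width: 0.003
grip_force: 0.0
```

>>> play_rows --increments '[[[0, 0.1, 0, 0, 0, 0, -1], [0, 0.2, 0, 0, 0, 0, -1], [0, 0.25, -0.2, 0, 0, 0, -1], [0, 0.25, -0.5, 0, 0, 0, -1], [0, 0.25, -0.8, 0, 0, 0, -1], [0, 0.25, -0.8, 0, 0, 0, -1]]]'

```text
time: 14.15
position: [0.4688, -0.0359, 0.3343]
tool_rot: [0.179, 3.129, 0.003]
ft_force: [1.6, -0.0, -0.8]
grip_width: 0.007
grip_force: 0.0
```

>>> play_rows --increments '[[[0, 0.33, 0, 0, 0, 0, -1], [0, 0.67, 0, 0, 0, 0, -1], [0, 1, 0, 0, 0, 0, -1]]]'

```text
time: 14.45
position: [0.4781, 0.0645, 0.3297]
tool_rot: [-0.181, -3.136, -0.001]
ft_force: [0.5, 0.2, 0.0]
grip_width: 0.008
grip_force: 0.0
```

>>> play_rows --increments '[[[0, 0.33, 0, 0, 0, 0, -1], [0, 0.67, 0, 0, 0, 0, -1], [0, 1, 0, 0, 0, 0, -1], [0, 1, 0, 0, 0, 0, -1], [0, 1, 0, 0, 0, 0, -1]]]'

```text
time: 14.95
position: [0.4894, 0.1628, 0.3292]
tool_rot: [-0.178, -3.135, 0.002]
ft_force: [-0.0, -1.1, -0.4]
grip_width: 0.006
grip_force: 0.0
```

```bash
python3 - <<'E'
from h import *
p=np.load("cup.npy");s=ctrl.get_state();print(s["position"],s["ft_force"].round(1))
w=ctrl.get_image("scene")[140:320,190:410,::-1];t=ctrl.get_image("top")[110:290,180:400,::-1]
cv2.imwrite("pics/e.png",np.hstack([cv2.resize(w,(400,327),interpolation=cv2.INTER_CUBIC),cv2.resize(t,(400,327),interpolation=cv2.INTER_CUBIC)]))
for th in(1.4,1.5,1.57,1.62):
    u=np.array([-np.sin(th),np.cos(th)]);n=np.array([np.cos(th),np.sin(th)])
    f=np.array([-.0985,-.174])+.1725*u-.007*n
    print(th,((proj("scene",cup(p,[(*f,.007),(*f,.22)]))-[190,140])*1.818).round(0).tolist(),((proj("top",cup(p,[(*f,.22)]))-[180,110])*1.818+[400,0]).round(0))
E
```

```text
[0.48944986 0.1627752  0.3292309 ] [-0.  -1.1 -0.4]
1.4 [[179.0, 297.0], [176.0, 155.0]] [[648. 287.]]
1.5 [[189.0, 302.0], [187.0, 160.0]] [[661. 289.]]
1.57 [[196.0, 306.0], [195.0, 163.0]] [[670. 290.]]
1.62 [[202.0, 308.0], [201.0, 165.0]] [[676. 290.]]
```

View pics/e.png

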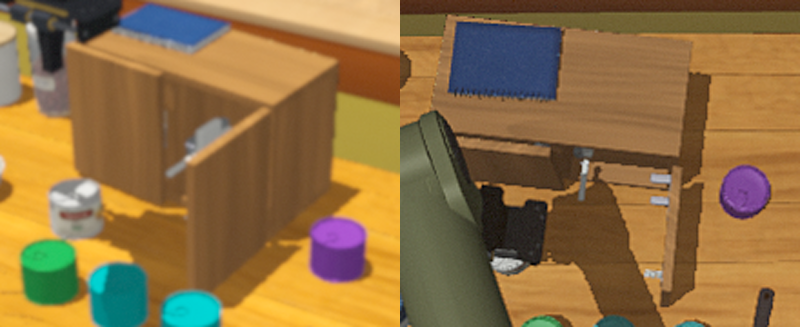

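The door is open at about 1.5 rad (free corner at scene crop (189,160)), the left door is shut, the tin is standing and everything else is in place. Handing in.

```bash
python3 -c "
from bench import ctrl
print(ctrl.close_job())"
```

```text
the job is handed in; nothing more can be done
None
```

I slid the tin clear of the right-hand door's swing, and the door is now open at about 1.5 rad (close to square); in the last picture the tin was standing and the left door shut, and I handed the job in at about 15 s, with no result shown.

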